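# Load the dead-weight slide press

## Robot

A 6-joint arm with a two-finger parallel gripper is mounted at the origin on a cart in front of the work surface, level with it; the furniture and walls round the work are solid. World frame = base frame: x ahead of the robot, y to its left, z up, the work surface at z = 0. Lengths are in m, angles in degrees, forces in N, time in s.
With the tool pointing down it reaches from about 0.35 to 0.875 m from the base axis. Payload 4.2 kg.
Tool frame: the origin (TCP) lies midway between the tips of the shut fingers; the grasp point (between the pads) lies 19 mm behind it; z points along the fingers, y is the line along which they close (so a half turn about z gives the same grasp; the last joint's range is limited). The gripper opens to 87 mm and grips with 3 to 60 N. Pads are 19 mm wide; open, the fingers measure 117 mm over their backs; the gripper's body (75 mm by 190 mm) begins 51 mm behind the grasp point.
Start: joints at [89.817, 22.042, 0.453, 0, -68.411, -14.817], TCP at [0.162, 0.604, 0.223] pointing down, gripper open.
Joint ranges: [-179.83, 179.83], [-69.29, 118.12], [-61.27, 80.66], [-181.25, 117.63], [-171.15, -9.14], [-177.46, 177.46]. Speed limits (degrees/s): [159.86, 159.86, 180, 180, 180, 180].

## Interface

Orientations are given as a 3x3 rotation matrix whose columns are the frame's x, y, z axes.
In Python, from station import * gives the robot as it stands. The module is installed in compiled form; this text tells all that it offers.
- The arm moves only by the tool servo_tool, never from a script. Its argument "deltas" is a list of rows, each an object of numbers: "tx", "ty", "tz": the shift along the tool's x, y, z in mm; "ax", "ay", "az": the turn, a rotation vector about the tool's x, y, z in rad; "claw": the finger opening in mm, from 0 to 87. In form: [{"tx": .., "ty": .., "tz": .., "ax": .., "ay": .., "az": .., "claw": ..}, ...]. A call has 1 to 12 rows; each row is the pose to reach, as a shift and turn from the pose commanded when the call began, along the tool's axes at that moment; what a row does not reach only later rows make up. A row lasts 1/12 s, in which the tool goes at most 41.7 mm and 7.16 degrees, less where a joint would pass 70% of its speed; a pose out of reach is approached as far as the arm can. A call with a gripper value outside its range is refused whole. The fingers move at their own pace and stop on an object; the grip force is fixed at half the most. Time passes only in rows, so rows that repeat a pose let the fingers close. It gives the time, the measured TCP pose, the force, the opening and the grip force at its end, in the units of the state.
- sense(): the state, without advancing time (a new reading comes with each control period).
- capture(name): name is "side" or "top"; returns the picture (384x512x3 uint8, blue, green, red); there is no depth.
- calibration(name): a dict with "fx", "fy", "cx", "cy" (pixels), "cam_to_world" (4x4, takes a point from camera to world coordinates). Camera axes: x right, y down, z forward; pixel columns grow to the right and rows downward; lengths in m; the calibration is good to about 2 mm. A picture is of the moment at which its call begins. calibration takes no time and is no camera call.
- finish_job(): hands the job in; it is judged then, once.
Trained networks look in the newest picture that a camera, given by its name, has taken for a name from the list of things; names that differ only in an ending like _2 or _b are one class to them, and where a whole thing is asked for, a point or a joint stands for the part that bears it (a point fixed in the world has none). Each returns a list of dicts, best first, with "confidence" (0 to 1); they miss things now and then, are a little off and sometimes report something else, mostly with a low value. They report only what shows in the picture. A call takes as long as a camera call. They do not tell look-alikes from the thing itself.
- recognise(label, camera): "xyz" ([x, y, z] in m, in the coordinates of the camera as it stood for that picture, good to about 4 mm: the middle of the surface that is visible of it).
- trace(label, camera): "mask" (384x512 bool, what is visible of it).
The state is a dict: "time_s": time; "joints": joint angles; "joint_velocities": joint speeds; "effort": joint torques, N m; "tcp_pos": TCP position; "ee_rot": TCP orientation; "wrist_force": force on the tool from outside, world axes, zero at the start; "moment": the same for the moment, N m; "gripper_width": opening from 0.0 (shut) to 1.0 (fully open); "gripper_force": force on a finger pad.
Only numpy, scipy, OpenCV 4.12 (cv2) and the standard library are available. Lean on these libraries where they do the work, as an engineer would, in place of code of your own. Each camera call takes 0.05 s, during which the arm holds its last target. There are 200 camera calls.

## Task

Load the slide press: pull its weighted ram up by the knob, past the sprung pawl, until the slide cassette can pass beneath it, and leave it hanging on the pawl. Then lay the cassette flat on the upper end of the sloped bed before you let go of it (do not drop it), so that it slides down between the guides and against the stop under the ram; it holds glass, so take it with a light grip. Last, press the pawl's thumb tail down and keep it down until the weight has sunk onto the cassette, let go, and leave the cassette at the stop with the weight resting on it; do not disturb the eyepiece, lens ring and glass dish that stand about.

Things in the scene. Friction and masses are not known exactly. Their poses are not given: they have to be found in the camera images.
- stand: the slide press: grey casting, fixed. Origin on the worktop under the ram; x from the operator's side to the column behind, y to the low end of its bed, z up. Base: y -230 to 76 mm, x -50 to 107. Column x 58 to 90; forked head z 126 to 172 mm, x -36 to 90, y -16 to 16, overhangs the bed. The ram slides upright through the head at x = y = 0, its knob the highest part.
- stop (a point): middle of the stop's foot at the low end of the bed, on the bed's surface. Axes: x across the bed, y downhill (slope 18 degrees), z square off the bed. The smooth bed runs 295 mm uphill; its side guides, 7 mm high, are 61 mm apart on the lower 190 mm and flare to 75 mm at the upper end. A cassette that is home has its origin at (0, -50, 0) mm here, up to 2.5 mm aside.
- load (a point): middle of the place on the bed's upper end where the cassette is laid: on the bed's surface 230 mm uphill of the stop, axes as the stop's. Let go here, a cassette slides home by itself within a second if the ram is high enough.
- knob (a point): the ram's upright black knob, 40 mm in diameter: the point on its axis to grip at, 15 mm below its top, 16 mm above its underside, 22 mm above the flat top of the steel weight (52 mm in diameter, 34 mm high). It rises with the ram; 242 mm above the worktop at joint ram = 0. The ram weighs about 6 N; pulling it up at 40 mm/s past the pawl takes up to 25 N.
- ram (a joint): height of the ram, m, 0 to 0.062. Teeth every 10 mm: pulled up it clicks past the sprung pawl; let go, it hangs on the next lower of 0, 0.01 ... 0.06. It starts on one of the first three. Its foot, bevelled as the bed, 46 mm square, clears the bed by joint + 2 mm (vertically); the cassette needs 26, so hang it at 0.03 or more. Damped: pawl out, it sinks at some 50 mm/s. On the cassette: 0.023.
- pawl (a joint): turn of the pawl, rad: 0 with its nose fully between the teeth, grows as the tail is pressed down, 0.32 at its end stop; a spring brings it back. Under the ram's weight the nose comes free at about 0.12 to 0.16 (tail 9 to 12 mm down, 3 to 10 N). With the ram resting on the cassette it reads about 0.06, the nose lying on a tooth's flank.
- tail (a point): middle of the upper face of the pawl's ribbed thumb tail, a steel pad 26 x 26 mm that sticks out of the head to the operator's side: 100 mm in front of the ram, 134 mm above the worktop at joint pawl = 0. Press straight down with closed fingertips; the space below is free. The raised weight and knob stand 74 mm and more behind it.
- cassette: slide cassette: a flat sandwich of two screwed aluminium plates with slides between, 100 mm long (y), 56 wide (x), 24 thick (z), about 250 g, alike both ways round, flat on the worktop. Origin: centre of its underside. Grip across the width, fingertips 10 mm or more above its underside to clear the bed's guides. 10 to 20 N of grip carries it; over 50 N of finger force in all breaks the glass.
- spare_eyepiece: bystander: a microscope eyepiece standing upright, 40 mm in diameter, 49 mm high; origin at its underside
- aux_lens: bystander: an auxiliary microscope lens in its black ring, 52 mm in diameter, 17 mm high, lying flat; origin at its underside
- glass_dish: bystander: a clear glass dish, 53 mm in diameter, 26 mm high; origin at its underside
Not all that is in view belongs to the job. Leave any purple look-alike of the cassette alone.

How it is judged (in metres and radians):
On the way, in this order (a step that is already met when the one before it is completed fails the run):
1. the ram hangs on its pawl, let go, at 0.03 or higher (value of joint ram above 0.028 m and velocity of joint ram above -0.004 m/s and contact force between the fingers and stand below 0.1 N), for 0.3 s.
2. the cassette, still held, lies flat on the upper end of the bed, its middle at least 130 mm uphill of the stop (z of cassette in the frame of stop below 0.005 m and y of cassette in the frame of stop between -0.27 and -0.13 m and angle between the z axis of cassette and the z axis of stop, either way round below 0.12 rad and contact force between the fingers and cassette above 0.5 N), for 0.05 s.
3. the cassette, let go, has slid home to the stop under the raised ram (y of cassette in the frame of stop above -0.055 m and z of cassette in the frame of stop between -0.004 and 0.004 m and angle between the y axis of cassette and the y axis of stop, either way round below 0.1 rad and value of joint ram above 0.028 m and contact force between the fingers and cassette below 0.1 N), for 0.2 s.
At the end, for the whole second after the job is handed in: the cassette lies flat on the bed against the stop (within 5 mm) and the ram has come down to rest on it (joint ram between 0.0205 and 0.0258), all at rest and let go (y of cassette in the frame of stop above -0.055 m and z of cassette in the frame of stop between -0.004 and 0.004 m and angle between the y axis of cassette and the y axis of stop, either way round below 0.1 rad and value of joint ram between 0.0205 and 0.0258 m and velocity of joint ram between -0.004 and 0.004 m/s and linear speed of cassette below 0.01 m/s); the robot touches nothing.
It fails at once if the fingers squeeze or press the cassette with more than 50 N (contact force between the fingers and cassette above 50 N).
It fails at once if a bystander is moved by more than 30 mm (distance of any of spare_eyepiece, aux_lens, glass_dish from where it was at the start of the episode above 0.03 m).
It also fails if it takes over 70 s, if anything falls off the work surface, if the arm or the gripper's body presses on something with over 40 N, if the wrist force passes 120 N, or if a joint passes its speed limit or range.

## Working session

There is one attempt and no reset: what is moved stays moved. The work goes in short steps, Python scripts to look and compute and a tool call to move; the robot and the scene stay as the last step left them, time stands still between calls to the robot, and variables do not carry over. Pictures are saved under pics/ and viewed, at most 10 in all, crops included, and the job is handed in when it is done.

Besides the shell and the picture viewer there is one more tool, called after "Request:" by a JSON object that holds its "fn" and its "kwargs", one argument or row to a line. servo_tool: Moves the arm, as the interface text tells. Its arguments: {"type":"object","properties":{"deltas":{"type":"array","items":{"type":"object","properties":{"tx":{"type":"number"},"ty":{"type":"number"},"tz":{"type":"number"},"ax":{"type":"number"},"ay":{"type":"number"},"az":{"type":"number"},"claw":{"type":"number"}}}}},"required":["deltas"]}

```bash
mkdir -p pics
cat > h.py <<'E'
from station import *
import numpy as np, cv2
def w(cam,p):
    T=np.array(calibration(cam)["cam_to_world"]);return (T@np.r_[p,1])[:3]
def ray(cam,u,v,z):
    c=calibration(cam);T=np.array(c["cam_to_world"]);d=T[:3,:3]@np.array([(u-c["cx"])/c["fx"],(v-c["cy"])/c["fy"],1]);o=T[:3,3]
    return o+d*(z-o[2])/d[2]
def px(cam,p):
    c=calibration(cam);T=np.linalg.inv(np.array(c["cam_to_world"]));q=T@np.r_[p,1]
    return np.array([c["fx"]*q[0]/q[2]+c["cx"],c["fy"]*q[1]/q[2]+c["cy"]])
E
python3 - <<'E'
from h import *
np.set_printoptions(precision=4,suppress=True)
ims=[capture(n) for n in("side","top")]
for n,i in zip(("side","top"),ims): cv2.imwrite(f"pics/{n}0.png",i); print(n,np.array(calibration(n)["cam_to_world"]),calibration(n)["fx"])
for n in("side","top"):
  for l in("stand","knob","tail","cassette","spare_eyepiece","aux_lens","glass_dish"):
    for r in recognise(l,n): p=w(n,r["xyz"]);print(n,l,round(r["confidence"],2),p,px(n,p))
E
```

```text
side [[ 0.8599 -0.366   0.3559  0.2457]
 [-0.5103 -0.5941  0.6219 -0.7672]
 [-0.0161 -0.7163 -0.6976  0.7797]
 [ 0.      0.      0.      1.    ]] 415.6101478633157
top [[ 0.0095 -0.9973  0.0722  0.4721]
 [-0.9999 -0.0092  0.0041 -0.1936]
 [-0.0035 -0.0722 -0.9974  1.1846]
 [ 0.      0.      0.      1.    ]] 420.8276890294851
side knob 0.88 [ 0.5735 -0.0597  0.206 ] [229.8901 138.8824]
side tail 0.65 [0.5395 0.0171 0.133 ] [205.6428 151.152 ]
side cassette 0.98 [ 0.5233 -0.4302  0.0237] [299.5412 314.3044]
side cassette 0.89 [ 0.4011 -0.3244  0.0173] [221.7036 304.0454]
side cassette 0.7 [ 0.5737 -0.059   0.2073] [229.7905 138.2506]
side spare_eyepiece 0.86 [ 0.6642 -0.2515  0.033 ] [305.905  226.6847]
side aux_lens 0.81 [ 0.7042 -0.1656  0.007 ] [298.7904 205.9751]
side glass_dish 0.57 [ 0.6668 -0.3514  0.005 ] [331.3902 262.4173]
top stand 0.73 [ 0.5324 -0.0974  0.0848] [225.64   198.8186]
top knob 0.76 [ 0.5761 -0.058   0.2183] [203.8536 176.5487]
top knob 0.46 [ 0.5318 -0.1017  0.0841] [227.3007 199.082 ]
top tail 0.63 [0.5461 0.0204 0.131 ] [177.2648 191.9095]
top cassette 0.89 [ 0.5298 -0.4188  0.0203] [343.751  202.1256]
top cassette 0.76 [ 0.3997 -0.3064  0.0271] [303.2355 249.229 ]
top cassette 0.36 [ 0.6717 -0.3479  0.0269] [318.4008 150.7338]
top spare_eyepiece 0.61 [0.547  0.021  0.1316] [176.9863 191.5511]
top spare_eyepiece 0.46 [ 0.6683 -0.2373  0.0488] [278.8702 150.2138]
top aux_lens 0.73 [ 0.707  -0.1577  0.0113] [250.2152 138.6639]
```

View pics/side0.png

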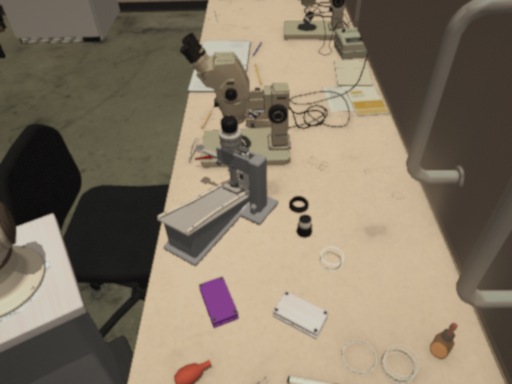

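View pics/top0.png

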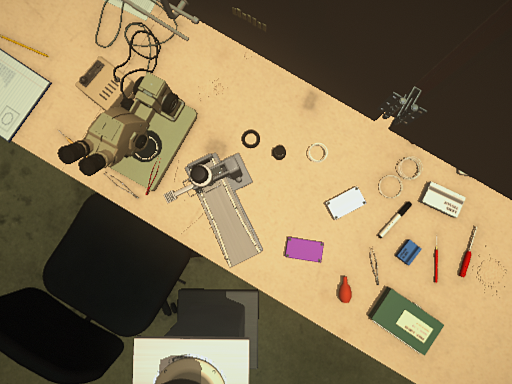

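Side view: the aluminium cassette is at (300,313), the purple look-alike at (219,302), and the stand at about (225,190). In the top view the cassette is at (345,203), the purple one at (304,249), the knob at (203,175), the tail at (171,197), and the bed's upper end at (240,262). Next I crop the stand and the cassette closely.

Run:
```python
from h import *
t=cv2.imread("pics/top0.png");s=cv2.imread("pics/side0.png")
a=cv2.resize(t[140:275,155:275],None,fx=4.4,fy=4.4,interpolation=cv2.INTER_CUBIC)
cv2.imwrite("pics/ct.png",a)
b=cv2.resize(s[105:265,150:290],None,fx=3.7,fy=3.7,interpolation=cv2.INTER_CUBIC)
cv2.imwrite("pics/cs.png",b)
c=calibration("top");
for n in("side","top"):
  for l in ("cassette","knob","tail","stand"):
    capture(n)
    for r in trace(l,n):
      m=r["mask"].astype(np.uint8); p=cv2.findNonZero(m); 
      if p is None: continue
      print(n,l,round(r["confidence"],2),m.sum(),cv2.minAreaRect(p),cv2.boundingRect(p))
np.save("x.npy",0)
```

```text
side cassette 0.98 1281 ((218.56849670410156, 301.34930419921875), (47.635746002197266, 28.20691680908203), 69.44395446777344) (199, 277, 40, 51)
side cassette 0.63 1513 ((300.5000305175781, 314.5000305175781), (53.218414306640625, 29.96331024169922), 26.56505012512207) (273, 292, 56, 47)
side knob 0.69 997 ((233.98434448242188, 153.94955444335938), (78.71990203857422, 26.916860580444336), 84.05313110351562) (219, 115, 29, 79)
side knob 0.17 7533 ((215.7653045654297, 198.17803955078125), (100.2442398071289, 145.04119873046875), 42.954593658447266) (158, 115, 120, 151)
side tail 0.43 161 ((209.15383911132812, 154.26922607421875), (30.508512496948242, 9.15255355834961), 33.6900634765625) (195, 145, 27, 21)
side stand 0.67 7477 ((217.0068817138672, 198.11721801757812), (99.15631103515625, 145.32958984375), 41.633541107177734) (158, 115, 121, 151)
top cassette 0.9 781 ((345.1792297363281, 202.62265014648438), (21.659671783447266, 37.005985260009766), 60.945396423339844) (325, 186, 41, 34)
top cassette 0.83 730 ((303.55999755859375, 248.57998657226562), (35.779605865478516, 21.354625701904297), 8.130102157592773) (285, 238, 38, 24)
top knob 0.88 585 ((204.55838012695312, 177.56614685058594), (29.879199981689453, 26.760286331176758), 3.5763344764709473) (190, 164, 31, 28)
top tail 0.59 230 ((181.91046142578125, 191.72242736816406), (11.635405540466309, 37.392940521240234), 72.12130737304688) (163, 183, 39, 20)
top stand 0.95 4904 ((227.83273315429688, 203.24276733398438), (113.24491119384766, 84.98380279541016), 45.451141357421875) (164, 153, 99, 113)
```

View pics/ct.png

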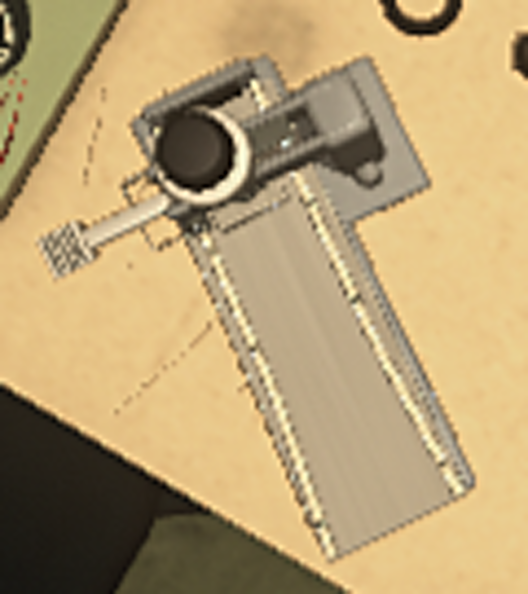

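View pics/cs.png

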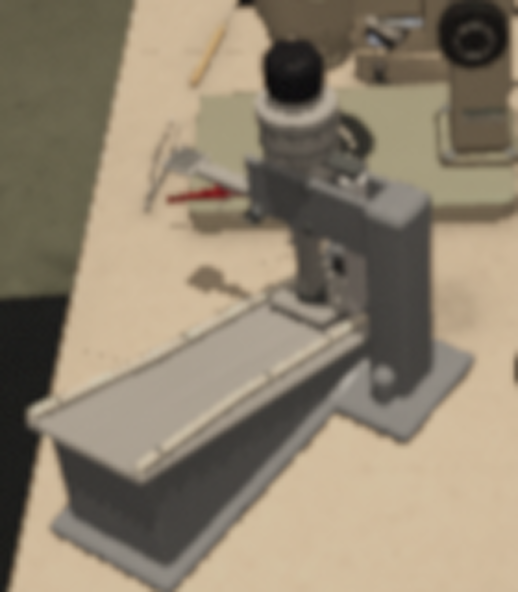

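The crops show the knob top at ct (193,148), the tail pad at (66,250), bed upper corners at (332,560) and (472,490), and base corners at (371,58). Side crop: base corners (52,525), (165,590) and (472,357), and bed corners (35,425) and (140,478). I fit the stand pose to these.

Run:
```python
from h import *
from scipy.optimize import least_squares
np.set_printoptions(precision=4,suppress=True)
T=lambda u,v:("top",155+u/4.4,140+v/4.4); S=lambda u,v:("side",150+u/3.7,105+v/3.7)
def feats(p):
    X,Y,a,h,w_,yb,zb,k=p
    return [(T(193,148),(0,0,.257+h),1),(T(66,250),(-.1,0,.134),1),(T(371,58),(.107,.076,k),1),(T(332,560),(-w_,yb,zb),1),(T(472,490),(w_,yb,zb),1),
     (S(293,50),(0,0,.257+h),.5),(S(182,160),(-.1,0,.134),.7),(S(52,528),(-.05,-.23,.0),1),(S(472,357),(.107,.076,k),1),(S(35,425),(-w_,yb,zb),1),(S(140,478),(w_,yb,zb),1)]
def f(p,raw=0):
    X,Y,a,*_=p;c,s=np.cos(a),np.sin(a);R=np.array([[c,-s],[s,c]])
    o=[]
    for (n,u,v),q,wt in feats(p):
        P=np.r_[R@np.array(q[:2])+[X,Y],q[2]];o.append((px(n,P)-[u,v])*wt)
    return np.array(o) if raw else np.r_[np.ravel(o),(p[7]-.008)/.003]
r=least_squares(f,[.57,-.06,-1.13,.01,.04,-.23,.12,.008],loss="soft_l1",x_scale=[.01,.01,.05,.01,.01,.01,.01,.01]);p=r.x
print(p,np.degrees(p[2]));print(f(p,1))
np.save("fit.npy",p)
# cassette: top-face corners
for n in("side","top"):
  capture(n)
  for q in trace("cassette",n):
    m=q["mask"].astype(np.uint8);M=cv2.moments(m,True);u,v=M["m10"]/M["m00"],M["m01"]/M["m00"]
    im=cv2.imread(f"pics/{n}0.png");print(n,u,v,ray(n,u,v,.022 if n=="top" else .018),cv2.mean(im,m)[:3])
    b=[ray(n,*c,.022)[:2] for c in cv2.boxPoints(cv2.minAreaRect(cv2.findNonZero(m)))]
    for i in range(2):
      d=b[i+1]-b[i];print("  edge",np.linalg.norm(d),np.degrees(np.arctan2(d[1],d[0])))
```

```text
[ 0.5772 -0.0543 -1.1125  0.0018  0.0424 -0.2219  0.1058 -0.0055] -63.74338213621386
[[ 0.8131  0.4199]
 [ 0.899   0.1869]
 [-3.3578 -8.5294]
 [ 0.1168 -0.8077]
 [-1.5933  0.4977]
 [-0.2615 -0.3219]
 [ 0.6813 -0.2655]
 [-1.9507  2.4524]
 [ 7.0335 -1.7987]
 [-0.9615 -0.623 ]
 [ 0.223   0.7987]]
side 218.547256097561 301.891006097561 [ 0.3976 -0.3168  0.018 ] (130.6341463414634, 71.18673780487805, 130.1814024390244)
  edge 0.06160243897646069 -6.194746660105924
  edge 0.11276666696975801 -99.9353939684309
side 300.5090786819099 314.85877605917955 [ 0.5264 -0.4298  0.018 ] (174.39408204438467, 187.39609952925352, 195.41492938802958)
  edge 0.06882419337584744 34.01656505403972
  edge 0.1076654531061129 -61.88643759866202
top 344.8804347826087 202.47826086956522 [ 0.5288 -0.4216  0.022 ] (218.1195652173913, 224.90760869565216, 222.03804347826087)
  edge 0.10211356077940965 -62.089232721820835
  edge 0.056551969306313184 -152.84275398776705
top 303.7139037433155 248.9639037433155 [ 0.4002 -0.3082  0.022 ] (160.30347593582886, 90.45989304812834, 175.9451871657754)
  edge 0.056613673683816035 -8.499938807047357
  edge 0.10028279665027211 -98.16267955210441
```

Run:
```python
from h import *
from scipy.optimize import least_squares
np.set_printoptions(precision=4,suppress=True)
T=lambda u,v:("top",155+u/4.4,140+v/4.4); S=lambda u,v:("side",150+u/3.7,105+v/3.7)
def feats(p):
    X,Y,a,h,w_,yb,zb=p
    return [(T(193,148),(0,0,.257+h),1),(T(66,250),(-.1,0,.134),1),(T(332,560),(-w_,yb,zb),1),(T(472,490),(w_,yb,zb),1),
     (S(293,47),(0,0,.257+h),.5),(S(182,160),(-.1,0,.134),.7),(S(52,528),(-.05,-.23,.0),1),(S(35,425),(-w_,yb,zb),1),(S(140,478),(w_,yb,zb),1)]
def f(p,raw=0):
    X,Y,a,*_=p;c,s=np.cos(a),np.sin(a);R=np.array([[c,-s],[s,c]])
    o=[]
    for (n,u,v),q,wt in feats(p):
        P=np.r_[R@np.array(q[:2])+[X,Y],q[2]];o.append((px(n,P)-[u,v])*wt)
    return np.array(o) if raw else np.ravel(o)
r=least_squares(f,[.57,-.06,-1.13,.01,.04,-.23,.12],loss="soft_l1",x_scale=.01);p=r.x
print(p,np.degrees(p[2]));print(f(p,1))
np.save("fit.npy",p)
c,s=np.cos(p[2]),np.sin(p[2])
def W(x,y,z): return np.array([p[0]+c*x-s*y,p[1]+s*x+c*y,z])
yb,zb=p[5:7]
st=(yb+.295*np.cos(.31416),zb-.295*np.sin(.31416)); ld=(yb+.065*np.cos(.31416),zb-.065*np.sin(.31416))
print("stop",st,W(0,*st),"load",ld,W(0,*ld),"tail",W(-.1,0,.134))
q=sense();print(q["ee_rot"],q["tcp_pos"],q["gripper_width"],q["wrist_force"])
```

```text
[ 0.5794 -0.0512 -1.0964 -0.0016  0.0424 -0.2262  0.108 ] -62.81764677720912
[[-0.3488 -0.4091]
 [-0.0513 -0.1282]
 [ 0.973  -0.493 ]
 [-0.9352  0.3035]
 [-0.0947  0.2372]
 [ 0.5959 -0.6814]
 [-0.6126  2.062 ]
 [-0.9994 -0.5383]
 [ 0.6841  0.5105]]
stop (np.float64(0.05440922272331386), np.float64(0.016812840333137763)) [ 0.6278 -0.0263  0.0168] load (np.float64(-0.16433372381070357), np.float64(0.08788690973693634)) [ 0.4332 -0.1262  0.0879] tail [0.5337 0.0378 0.134 ]
[[ 0.9659 -0.2588  0.    ]
 [-0.2588 -0.9659  0.    ]
 [ 0.     -0.     -1.    ]] [0.1617 0.6037 0.2226] 1.002980988646085 [0.9867 0.6243 0.0089]
```

```bash
cat >> h.py <<'E'
from scipy.spatial.transform import Rotation as Ro
np.set_printoptions(precision=4,suppress=True)
p=np.load("fit.npy");_c,_s=np.cos(p[2]),np.sin(p[2])
def W(x,y,z): return np.array([p[0]+_c*x-_s*y,p[1]+_s*x+_c*y,z])
def Rd(yaw): # tool down, x axis at yaw deg
    a=np.radians(yaw);x=np.array([np.cos(a),np.sin(a),0]);z=np.array([0,0,-1.]);return np.c_[x,np.cross(z,x),z]
def go(pos,R):
    q=sense();R0=np.array(q["ee_rot"]);d=R0.T@(np.array(pos)-q["tcp_pos"])*1000;r=Ro.from_matrix(R0.T@R).as_rotvec()
    print("t",q["time_s"],"d",d.round(1),"rot",r.round(3),"rows",round(max(np.linalg.norm(d)/41.7,np.degrees(np.linalg.norm(r))/7.16),1),"F",np.array(q["wrist_force"]).round(1),"g",q["gripper_width"],q["gripper_force"])
E
python3 - <<'E'
from h import *
go([.40,.12,.36],Rd(27))
E
```

```text
t 1.8 d [ 355.3  405.5 -137.4] rot [-0.    -0.    -0.733] rows 13.3 F [1.  0.6 0. ] g 1.002980988646085 0.0
```

Request:
{"fn": "servo_tool", "kwargs": {
  "deltas": [
    {"tx": 10, "ty": 15, "tz": -40, "az": -0.1},
    {"tx": 35, "ty": 40, "tz": -70, "az": -0.2},
    {"tx": 65, "ty": 75, "tz": -90, "az": -0.3},
    {"tx": 95, "ty": 105, "tz": -100, "az": -0.4},
    {"tx": 122, "ty": 137, "tz": -105, "az": -0.5},
    {"tx": 150, "ty": 170, "tz": -110, "az": -0.6},
    {"tx": 178, "ty": 200, "tz": -115, "az": -0.7},
    {"tx": 205, "ty": 232, "tz": -120, "az": -0.733},
    {"tx": 232, "ty": 264, "tz": -125, "az": -0.733},
    {"tx": 260, "ty": 295, "tz": -130, "az": -0.733},
    {"tx": 300, "ty": 340, "tz": -137, "az": -0.733},
    {"tx": 355, "ty": 405, "tz": -137, "az": -0.733}
  ]
}}

```text
schema error: expected keys tx, ty, tz, ax, ay, az, claw
```

Run:
```python
from h import *
go([.578,-.053,.30],Rd(27))
```

```text
t 1.8 d [572.1 526.6 -77.4] rot [-0.    -0.    -0.733] rows 18.7 F [1.  0.6 0. ] g 1.002980988646085 0.0
```

All keys are needed in each row.

Request:
{"fn": "servo_tool", "kwargs": {
  "deltas": [
    {"tx": 10, "ty": 15, "tz": -40, "ax": 0, "ay": 0, "az": -0.1, "claw": 87},
    {"tx": 65, "ty": 75, "tz": -90, "ax": 0, "ay": 0, "az": -0.3, "claw": 87},
    {"tx": 95, "ty": 105, "tz": -100, "ax": 0, "ay": 0, "az": -0.4, "claw": 87},
    {"tx": 150, "ty": 170, "tz": -110, "ax": 0, "ay": 0, "az": -0.6, "claw": 87},
    {"tx": 205, "ty": 232, "tz": -120, "ax": 0, "ay": 0, "az": -0.733, "claw": 87},
    {"tx": 355, "ty": 405, "tz": -137, "ax": 0, "ay": 0, "az": -0.733, "claw": 87},
    {"tx": 355, "ty": 405, "tz": -137, "ax": 0, "ay": 0, "az": -0.733, "claw": 87},
    {"tx": 355, "ty": 405, "tz": -137, "ax": 0, "ay": 0, "az": -0.733, "claw": 87},
    {"tx": 355, "ty": 405, "tz": -137, "ax": 0, "ay": 0, "az": -0.733, "claw": 87},
    {"tx": 355, "ty": 405, "tz": -137, "ax": 0, "ay": 0, "az": -0.733, "claw": 87},
    {"tx": 355, "ty": 405, "tz": -137, "ax": 0, "ay": 0, "az": -0.733, "claw": 87},
    {"tx": 355, "ty": 405, "tz": -137, "ax": 0, "ay": 0, "az": -0.733, "claw": 87}
  ]
}}

```text
time_s: 2.8
tcp_pos: [0.366, 0.1878, 0.3514]
ee_rot: [[0.891, 0.455, 0.001], [0.455, -0.891, 0.001], [0.002, -0.001, -1.0]]
wrist_force: [0.9, -0.1, -0.0]
gripper_width: 0.998
gripper_force: 0.0
```

Run:
```python
from h import *
go([.578,-.053,.30],Rd(27))
print(sense()["tcp_pos"])
```

```text
t 2.8 d [ 79.2 310.9  51.3] rot [-0.001 -0.002  0.001] rows 7.8 F [ 0.9 -0.1 -0. ] g 0.9978329928780029 0.0
[0.366  0.1878 0.3514]
```

Request:
{"fn": "servo_tool", "kwargs": {
  "deltas": [
    {"tx": 79, "ty": 311, "tz": 0, "ax": 0, "ay": 0, "az": 0, "claw": 87},
    {"tx": 79, "ty": 311, "tz": 15, "ax": 0, "ay": 0, "az": 0, "claw": 87},
    {"tx": 79, "ty": 311, "tz": 15, "ax": 0, "ay": 0, "az": 0, "claw": 87},
    {"tx": 79, "ty": 311, "tz": 15, "ax": 0, "ay": 0, "az": 0, "claw": 87},
    {"tx": 79, "ty": 311, "tz": 15, "ax": 0, "ay": 0, "az": 0, "claw": 87},
    {"tx": 79, "ty": 311, "tz": 15, "ax": 0, "ay": 0, "az": 0, "claw": 87},
    {"tx": 79, "ty": 311, "tz": 15, "ax": 0, "ay": 0, "az": 0, "claw": 87},
    {"tx": 79, "ty": 311, "tz": 15, "ax": 0, "ay": 0, "az": 0, "claw": 87},
    {"tx": 79, "ty": 311, "tz": 15, "ax": 0, "ay": 0, "az": 0, "claw": 87},
    {"tx": 79, "ty": 311, "tz": 15, "ax": 0, "ay": 0, "az": 0, "claw": 87}
  ]
}}

```text
time_s: 3.63
tcp_pos: [0.5778, -0.0528, 0.3343]
ee_rot: [[0.892, 0.451, -0.002], [0.451, -0.892, -0.0], [-0.002, -0.001, -1.0]]
wrist_force: [0.0, -0.5, -0.7]
gripper_width: 0.995
gripper_force: 0.0
```

Run:
```python
from h import *
go([.578,-.053,.225],Rd(27))
print(sense()["tcp_pos"])
s=capture("side"); c=s[70:230,150:310]
q=np.array(sense()["tcp_pos"]);print("tcp px",px("side",q),"knob",px("side",[.578,-.053,.257]))
cv2.imwrite("pics/k1.png",cv2.resize(c,None,fx=3.5,fy=3.5,interpolation=cv2.INTER_CUBIC))
```

```text
t 3.6333 d [  0.3   0.4 109.3] rot [-0.001  0.002 -0.003] rows 2.6 F [ 0.  -0.5 -0.7] g 0.9947964355438971 0.0
[ 0.5778 -0.0528  0.3343]
tcp px [225.6641  86.5835] knob [228.7642 118.1667]
```

View pics/k1.png

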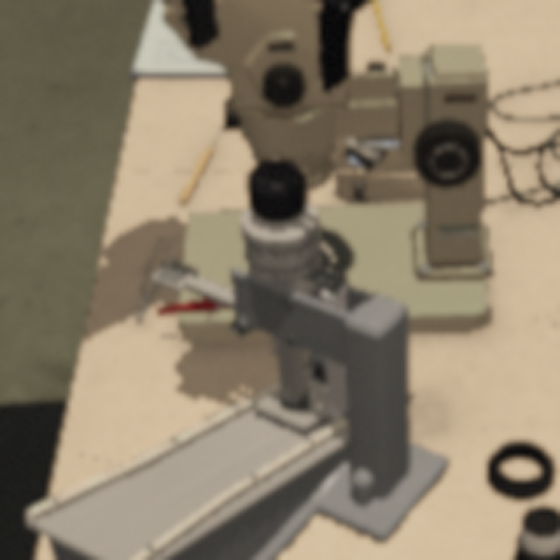

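The view shows the knob at crop (278,172), as predicted for ram about 0. The arm is not drawn. I descend over the knob.

Request:
{"fn": "servo_tool", "kwargs": {
  "deltas": [
    {"tx": 0, "ty": 0, "tz": 30, "ax": 0, "ay": 0, "az": 0, "claw": 87},
    {"tx": 0, "ty": 0, "tz": 60, "ax": 0, "ay": 0, "az": 0, "claw": 87},
    {"tx": 0, "ty": 0, "tz": 85, "ax": 0, "ay": 0, "az": 0, "claw": 87},
    {"tx": 0, "ty": 0, "tz": 97, "ax": 0, "ay": 0, "az": 0, "claw": 87},
    {"tx": 0, "ty": 0, "tz": 102, "ax": 0, "ay": 0, "az": 0, "claw": 87},
    {"tx": 0, "ty": 0, "tz": 105, "ax": 0, "ay": 0, "az": 0, "claw": 87},
    {"tx": 0, "ty": 0, "tz": 107, "ax": 0, "ay": 0, "az": 0, "claw": 87},
    {"tx": 0, "ty": 0, "tz": 107, "ax": 0, "ay": 0, "az": 0, "claw": 87}
  ]
}}

```text
time_s: 4.35
tcp_pos: [0.5778, -0.0509, 0.2298]
ee_rot: [[0.891, 0.455, 0.002], [0.455, -0.891, 0.0], [0.002, 0.001, -1.0]]
wrist_force: [-0.4, -0.0, 0.0]
gripper_width: 1.002
gripper_force: 0.0
```

Request:
{"fn": "servo_tool", "kwargs": {
  "deltas": [
    {"tx": 0, "ty": 0, "tz": 3, "ax": 0, "ay": 0, "az": 0, "claw": 60},
    {"tx": 0, "ty": 0, "tz": 3, "ax": 0, "ay": 0, "az": 0, "claw": 36},
    {"tx": 0, "ty": 0, "tz": 3, "ax": 0, "ay": 0, "az": 0, "claw": 36},
    {"tx": 0, "ty": 0, "tz": 3, "ax": 0, "ay": 0, "az": 0, "claw": 36},
    {"tx": 0, "ty": 0, "tz": 3, "ax": 0, "ay": 0, "az": 0, "claw": 36},
    {"tx": 0, "ty": 0, "tz": 3, "ax": 0, "ay": 0, "az": 0, "claw": 36}
  ]
}}

```text
time_s: 4.85
tcp_pos: [0.5775, -0.0515, 0.2257]
ee_rot: [[0.891, 0.454, 0.0], [0.454, -0.891, -0.0], [0.0, 0.0, -1.0]]
wrist_force: [-0.2, 0.3, 0.1]
gripper_width: 0.63
gripper_force: 0.0
```

Request:
{"fn": "servo_tool", "kwargs": {
  "deltas": [
    {"tx": 0, "ty": 0, "tz": 0, "ax": 0, "ay": 0, "az": 0, "claw": 20},
    {"tx": 0, "ty": 0, "tz": 0, "ax": 0, "ay": 0, "az": 0, "claw": 20},
    {"tx": 0, "ty": 0, "tz": 0, "ax": 0, "ay": 0, "az": 0, "claw": 20},
    {"tx": 0, "ty": 0, "tz": 0, "ax": 0, "ay": 0, "az": 0, "claw": 20},
    {"tx": 0, "ty": 0, "tz": 0, "ax": 0, "ay": 0, "az": 0, "claw": 20}
  ]
}}

```text
time_s: 5.27
tcp_pos: [0.5767, -0.0501, 0.2255]
ee_rot: [[0.891, 0.454, -0.001], [0.454, -0.891, 0.002], [-0.0, -0.003, -1.0]]
wrist_force: [-2.6, 4.5, 2.4]
gripper_width: 0.45
gripper_force: 30.0
```

Request:
{"fn": "servo_tool", "kwargs": {
  "deltas": [
    {"tx": 0, "ty": 0, "tz": -1, "ax": 0, "ay": 0, "az": 0, "claw": 20},
    {"tx": 0, "ty": 0, "tz": -3, "ax": 0, "ay": 0, "az": 0, "claw": 20},
    {"tx": 0, "ty": 0, "tz": -6, "ax": 0, "ay": 0, "az": 0, "claw": 20},
    {"tx": 0, "ty": 0, "tz": -9, "ax": 0, "ay": 0, "az": 0, "claw": 20},
    {"tx": 0, "ty": 0, "tz": -12, "ax": 0, "ay": 0, "az": 0, "claw": 20},
    {"tx": 0, "ty": 0, "tz": -15, "ax": 0, "ay": 0, "az": 0, "claw": 20},
    {"tx": 0, "ty": 0, "tz": -18, "ax": 0, "ay": 0, "az": 0, "claw": 20},
    {"tx": 0, "ty": 0, "tz": -21, "ax": 0, "ay": 0, "az": 0, "claw": 20},
    {"tx": 0, "ty": 0, "tz": -24, "ax": 0, "ay": 0, "az": 0, "claw": 20},
    {"tx": 0, "ty": 0, "tz": -27, "ax": 0, "ay": 0, "az": 0, "claw": 20},
    {"tx": 0, "ty": 0, "tz": -30, "ax": 0, "ay": 0, "az": 0, "claw": 20},
    {"tx": 0, "ty": 0, "tz": -33, "ax": 0, "ay": 0, "az": 0, "claw": 20}
  ]
}}

```text
time_s: 6.27
tcp_pos: [0.5765, -0.0501, 0.2532]
ee_rot: [[0.891, 0.453, -0.006], [0.453, -0.891, 0.003], [-0.004, -0.005, -1.0]]
wrist_force: [3.6, 3.6, -16.8]
gripper_width: 0.448
gripper_force: 30.1
```

Request:
{"fn": "servo_tool", "kwargs": {
  "deltas": [
    {"tx": 0, "ty": 0, "tz": -3, "ax": 0, "ay": 0, "az": 0, "claw": 20},
    {"tx": 0, "ty": 0, "tz": -6, "ax": 0, "ay": 0, "az": 0, "claw": 20},
    {"tx": 0, "ty": 0, "tz": -9, "ax": 0, "ay": 0, "az": 0, "claw": 20},
    {"tx": 0, "ty": 0, "tz": -12, "ax": 0, "ay": 0, "az": 0, "claw": 20},
    {"tx": 0, "ty": 0, "tz": -13, "ax": 0, "ay": 0, "az": 0, "claw": 20},
    {"tx": 0, "ty": 0, "tz": -13, "ax": 0, "ay": 0, "az": 0, "claw": 20}
  ]
}}

```text
time_s: 6.77
tcp_pos: [0.5766, -0.0502, 0.2676]
ee_rot: [[0.891, 0.453, -0.005], [0.453, -0.891, 0.003], [-0.004, -0.005, -1.0]]
wrist_force: [2.7, 4.8, -12.3]
gripper_width: 0.447
gripper_force: 30.1
```

Run:
```python
from h import *
go([.578,-.053,.35],Rd(27))
print(sense()["tcp_pos"])
s=capture("side"); c=s[70:230,150:310]
for h in(0,.02,.03,.04,.05):print(h,"knobtop",px("side",[.578,-.053,.257+h]))
cv2.imwrite("pics/k2.png",cv2.resize(c,None,fx=3.5,fy=3.5,interpolation=cv2.INTER_CUBIC))
```

```text
t 6.7667 d [ -0.3   2.8 -82.4] rot [-0.005  0.004 -0.001] rows 2.0 F [  2.7   4.8 -12.3] g 0.44683501112989027 30.109093019273132
[ 0.5766 -0.0502  0.2676]
0 knobtop [228.7642 118.1667]
0.02 knobtop [228.1361 110.4705]
0.03 knobtop [227.8148 106.5335]
0.04 knobtop [227.4885 102.5354]
0.05 knobtop [227.1571  98.4748]
```

View pics/k2.png

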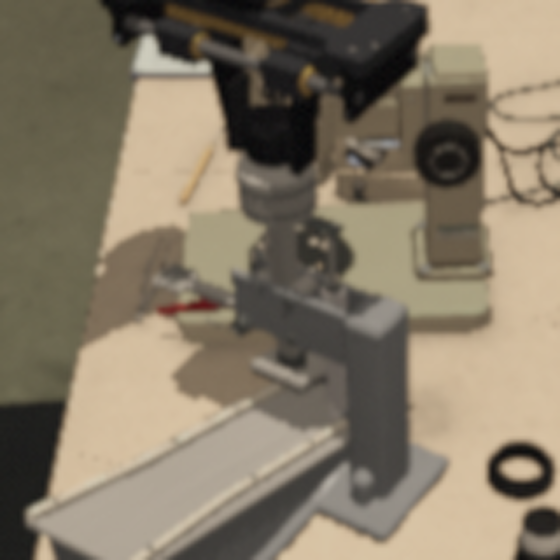

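The ram is visibly raised: the weight is clear above the head at crop (277,195) and the foot is up at (290,370). I raise it 4 mm more, then let go.

Request:
{"fn": "servo_tool", "kwargs": {
  "deltas": [
    {"tx": 0, "ty": 0, "tz": -2, "ax": 0, "ay": 0, "az": 0, "claw": 20},
    {"tx": 0, "ty": 0, "tz": -4, "ax": 0, "ay": 0, "az": 0, "claw": 20},
    {"tx": 0, "ty": 0, "tz": -4, "ax": 0, "ay": 0, "az": 0, "claw": 87},
    {"tx": 0, "ty": 0, "tz": -4, "ax": 0, "ay": 0, "az": 0, "claw": 87},
    {"tx": 0, "ty": 0, "tz": -4, "ax": 0, "ay": 0, "az": 0, "claw": 87},
    {"tx": 0, "ty": 0, "tz": -4, "ax": 0, "ay": 0, "az": 0, "claw": 87},
    {"tx": 0, "ty": 0, "tz": -4, "ax": 0, "ay": 0, "az": 0, "claw": 87},
    {"tx": 0, "ty": 0, "tz": -30, "ax": 0, "ay": 0, "az": 0, "claw": 87},
    {"tx": 0, "ty": 0, "tz": -70, "ax": 0, "ay": 0, "az": 0, "claw": 87},
    {"tx": 0, "ty": 0, "tz": -80, "ax": 0, "ay": 0, "az": 0, "claw": 87},
    {"tx": 0, "ty": 0, "tz": -80, "ax": 0, "ay": 0, "az": 0, "claw": 87}
  ]
}}

```text
time_s: 7.73
tcp_pos: [0.5791, -0.052, 0.3574]
ee_rot: [[0.891, 0.454, 0.011], [0.454, -0.891, -0.0], [0.01, 0.005, -1.0]]
wrist_force: [0.0, 0.3, 0.0]
gripper_width: 0.983
gripper_force: 0.0
```

Run:
```python
from h import *
print(sense()["tcp_pos"])
go([.527,-.424,.12],Rd(-62))
for n in("top","side"):
  capture(n)
  for l in("cassette","knob"):
    for r in recognise(l,n): 
      P=w(n,r["xyz"]);print(n,l,round(r["confidence"],2),P,px(n,P))
    if l=="knob":
      for r in trace(l,n): print(cv2.boundingRect(cv2.findNonZero(r["mask"].astype(np.uint8))),r["confidence"])
im=capture("top")
m=[r["mask"] for r in trace("cassette","top")]
for k in m:
  b=cv2.minAreaRect(cv2.findNonZero(k.astype(np.uint8)));print(b)
```

```text
[ 0.5791 -0.052   0.3574]
t 7.7333 d [-217.6  306.6  236.9] rot [-0.003 -0.012  1.553] rows 12.4 F [0.  0.3 0. ] g 0.9829328401165494 0.0
top cassette 0.96 [ 0.402  -0.3064  0.0254] [303.1652 248.3662]
top cassette 0.74 [ 0.5279 -0.4173  0.0217] [343.2792 202.7903]
top cassette 0.6 [0.5482 0.0198 0.1324] [177.4091 191.0329]
top knob 0.68 [ 0.5678 -0.0616  0.2575] [202.9672 178.3825]
(190, 168, 28, 21) 0.85
side cassette 0.64 [ 0.4002 -0.3205  0.0191] [220.3913 302.3557]
side cassette 0.58 [ 0.5257 -0.4336  0.0272] [301.5642 314.1354]
side knob 0.57 [ 0.5753 -0.061   0.2415] [229.837  126.0984]
(218, 100, 30, 83) 0.58
(158, 100, 119, 166) 0.3
((345.2961730957031, 202.29298400878906), (22.02720069885254, 36.47257614135742), 61.38954162597656)
((303.9756774902344, 249.1785125732422), (37.1110954284668, 21.437963485717773), 7.765166282653809)
((181.85000610351562, 192.0500030517578), (11.384199142456055, 37.631099700927734), 71.56504821777344)
```

Request:
{"fn": "servo_tool", "kwargs": {
  "deltas": [
    {"tx": -18, "ty": 25, "tz": 0, "ax": 0, "ay": 0, "az": 0.12, "claw": 87},
    {"tx": -36, "ty": 51, "tz": 0, "ax": 0, "ay": 0, "az": 0.24, "claw": 87},
    {"tx": -54, "ty": 77, "tz": 0, "ax": 0, "ay": 0, "az": 0.36, "claw": 87},
    {"tx": -73, "ty": 102, "tz": 10, "ax": 0, "ay": 0, "az": 0.48, "claw": 87},
    {"tx": -91, "ty": 128, "tz": 25, "ax": 0, "ay": 0, "az": 0.6, "claw": 87},
    {"tx": -109, "ty": 153, "tz": 45, "ax": 0, "ay": 0, "az": 0.72, "claw": 87},
    {"tx": -127, "ty": 179, "tz": 65, "ax": 0, "ay": 0, "az": 0.84, "claw": 87},
    {"tx": -145, "ty": 204, "tz": 85, "ax": 0, "ay": 0, "az": 0.96, "claw": 87},
    {"tx": -163, "ty": 230, "tz": 110, "ax": 0, "ay": 0, "az": 1.08, "claw": 87},
    {"tx": -181, "ty": 256, "tz": 135, "ax": 0, "ay": 0, "az": 1.2, "claw": 87},
    {"tx": -200, "ty": 282, "tz": 160, "ax": 0, "ay": 0, "az": 1.32, "claw": 87},
    {"tx": -217, "ty": 306, "tz": 185, "ax": 0, "ay": 0, "az": 1.44, "claw": 87}
  ]
}}

```text
time_s: 9.23
tcp_pos: [0.5224, -0.4243, 0.1652]
ee_rot: [[0.561, -0.828, -0.0], [-0.828, -0.561, -0.0], [-0.0, 0.0, -1.0]]
wrist_force: [0.3, 0.4, -0.4]
gripper_width: 1.004
gripper_force: 0.0
```

Run:
```python
from h import *
print(sense()["tcp_pos"])
go([.528,-.422,.05],Rd(-62))
```

```text
[ 0.5224 -0.4243  0.1652]
t 9.2333 d [  1.3  -6.  115.2] rot [0.    0.    0.107] rows 2.8 F [ 0.3  0.4 -0.4] g 1.004473355775665 0.0
```

Request:
{"fn": "servo_tool", "kwargs": {
  "deltas": [
    {"tx": 1, "ty": -6, "tz": 35, "ax": 0, "ay": 0, "az": 0.107, "claw": 87},
    {"tx": 1, "ty": -6, "tz": 70, "ax": 0, "ay": 0, "az": 0.107, "claw": 87},
    {"tx": 1, "ty": -6, "tz": 105, "ax": 0, "ay": 0, "az": 0.107, "claw": 87},
    {"tx": 1, "ty": -6, "tz": 125, "ax": 0, "ay": 0, "az": 0.107, "claw": 87},
    {"tx": 1, "ty": -6, "tz": 140, "ax": 0, "ay": 0, "az": 0.107, "claw": 87},
    {"tx": 1, "ty": -6, "tz": 150, "ax": 0, "ay": 0, "az": 0.107, "claw": 80},
    {"tx": 1, "ty": -6, "tz": 152, "ax": 0, "ay": 0, "az": 0.107, "claw": 70},
    {"tx": 1, "ty": -6, "tz": 152, "ax": 0, "ay": 0, "az": 0.107, "claw": 62},
    {"tx": 1, "ty": -6, "tz": 152, "ax": 0, "ay": 0, "az": 0.107, "claw": 62},
    {"tx": 1, "ty": -6, "tz": 152, "ax": 0, "ay": 0, "az": 0.107, "claw": 62},
    {"tx": 1, "ty": -6, "tz": 152, "ax": 0, "ay": 0, "az": 0.107, "claw": 62}
  ]
}}

```text
time_s: 10.15
tcp_pos: [0.5292, -0.4204, 0.0161]
ee_rot: [[0.475, -0.88, 0.002], [-0.88, -0.475, -0.001], [0.002, -0.001, -1.0]]
wrist_force: [0.3, -0.1, -0.5]
gripper_width: 0.723
gripper_force: 0.0
```

Request:
{"fn": "servo_tool", "kwargs": {
  "deltas": [
    {"tx": 0, "ty": 0, "tz": 2, "ax": 0, "ay": 0, "az": 0, "claw": 59},
    {"tx": 0, "ty": 0, "tz": 2, "ax": 0, "ay": 0, "az": 0, "claw": 58},
    {"tx": 0, "ty": 0, "tz": 2, "ax": 0, "ay": 0, "az": 0, "claw": 57},
    {"tx": 0, "ty": 0, "tz": 2, "ax": 0, "ay": 0, "az": 0, "claw": 57}
  ]
}}

```text
time_s: 10.48
tcp_pos: [0.5282, -0.4201, 0.0127]
ee_rot: [[0.475, -0.88, -0.0], [-0.88, -0.475, 0.0], [-0.0, 0.0, -1.0]]
wrist_force: [-0.5, -0.8, 0.6]
gripper_width: 0.664
gripper_force: 0.4
```

Request:
{"fn": "servo_tool", "kwargs": {
  "deltas": [
    {"tx": 0, "ty": 0, "tz": 0, "ax": 0, "ay": 0, "az": 0, "claw": 56.5},
    {"tx": 0, "ty": 0, "tz": 0, "ax": 0, "ay": 0, "az": 0, "claw": 56},
    {"tx": 0, "ty": 0, "tz": 0, "ax": 0, "ay": 0, "az": 0, "claw": 56}
  ]
}}

```text
time_s: 10.73
tcp_pos: [0.5284, -0.42, 0.0126]
ee_rot: [[0.475, -0.88, -0.0], [-0.88, -0.475, 0.0], [-0.0, 0.0, -1.0]]
wrist_force: [-1.5, -0.7, 0.7]
gripper_width: 0.642
gripper_force: 0.4
```

Request:
{"fn": "servo_tool", "kwargs": {
  "deltas": [
    {"tx": 0, "ty": 0, "tz": 0, "ax": 0, "ay": 0, "az": 0, "claw": 55.6},
    {"tx": 0, "ty": 0, "tz": 0, "ax": 0, "ay": 0, "az": 0, "claw": 55.2},
    {"tx": 0, "ty": 0, "tz": 0, "ax": 0, "ay": 0, "az": 0, "claw": 55.2}
  ]
}}

```text
time_s: 10.98
tcp_pos: [0.5284, -0.42, 0.0126]
ee_rot: [[0.475, -0.88, -0.0], [-0.88, -0.475, 0.0], [-0.0, 0.0, -1.0]]
wrist_force: [-0.1, -1.5, 0.6]
gripper_width: 0.641
gripper_force: 22.9
```

Claw position sets the force, so I ease off slightly to about 14 N.

Request:
{"fn": "servo_tool", "kwargs": {
  "deltas": [
    {"tx": 0, "ty": 0, "tz": 0, "ax": 0, "ay": 0, "az": 0, "claw": 55.45},
    {"tx": 0, "ty": 0, "tz": 0, "ax": 0, "ay": 0, "az": 0, "claw": 55.45}
  ]
}}

```text
time_s: 11.15
tcp_pos: [0.5284, -0.42, 0.0126]
ee_rot: [[0.475, -0.88, -0.0], [-0.88, -0.475, 0.0], [-0.0, 0.0, -1.0]]
wrist_force: [-0.9, -1.3, 0.7]
gripper_width: 0.642
gripper_force: 15.9
```

Run:
```python
from h import *
print(sense()["tcp_pos"],sense()["joints"])
# bed orientation: tool z into bed; tool x along downhill or up
t=np.radians(18);ys=W(0,1,0)-W(0,0,0);xs=W(1,0,0)-W(0,0,0)
dn=np.cos(t)*ys-np.sin(t)*np.array([0,0,1]);n=np.cross(xs,dn)
R=np.c_[dn,np.cross(-n,dn),-n]
yb,zb=p[5:7]
def bed(d,off): # d uphill from stop
    l=.295-d; return W(0,yb+l*np.cos(t),zb-l*np.sin(t))+off*n
np.savez("bed.npz",R=R,n=n,dn=dn)
print(R,bed(.23,.0126),bed(.05,0))
go(bed(.23,.0126+.09),R)
go(bed(.23,.0126),R)
```

```text
[ 0.5284 -0.42    0.0126] [-24.7812  37.9022  -5.0314  -0.0005 -47.0714  53.1438]
[[ 0.846   0.4568 -0.2749]
 [ 0.4345 -0.8896 -0.1412]
 [-0.309   0.     -0.9511]] [ 0.4367 -0.1245  0.0999] [ 0.5855 -0.048   0.0323]
t 11.15 d [-303.1  -87.5 -172.9] rot [-0.243 -0.248 -1.536] rows 12.6 F [-0.9 -1.3  0.7] g 0.6423951508175633 15.914812982082367
t 11.15 d [-303.6  -59.7  -87.3] rot [-0.243 -0.248 -1.536] rows 12.6 F [-0.9 -1.3  0.7] g 0.6423951508175633 15.914812982082367
```

Request:
{"fn": "servo_tool", "kwargs": {
  "deltas": [
    {"tx": 0, "ty": 0, "tz": -10, "ax": 0, "ay": 0, "az": 0, "claw": 55.45},
    {"tx": 0, "ty": 0, "tz": -30, "ax": 0, "ay": 0, "az": 0, "claw": 55.45},
    {"tx": 0, "ty": 0, "tz": -60, "ax": 0, "ay": 0, "az": 0, "claw": 55.45},
    {"tx": 0, "ty": 0, "tz": -90, "ax": 0, "ay": 0, "az": 0, "claw": 55.45},
    {"tx": 0, "ty": 0, "tz": -120, "ax": 0, "ay": 0, "az": -0.05, "claw": 55.45},
    {"tx": -20, "ty": -5, "tz": -145, "ax": -0.02, "ay": -0.02, "az": -0.15, "claw": 55.45},
    {"tx": -45, "ty": -13, "tz": -160, "ax": -0.04, "ay": -0.04, "az": -0.25, "claw": 55.45},
    {"tx": -75, "ty": -21, "tz": -170, "ax": -0.055, "ay": -0.055, "az": -0.35, "claw": 55.45},
    {"tx": -105, "ty": -30, "tz": -175, "ax": -0.07, "ay": -0.07, "az": -0.45, "claw": 55.45},
    {"tx": -130, "ty": -37, "tz": -175, "ax": -0.087, "ay": -0.089, "az": -0.55, "claw": 55.45},
    {"tx": -150, "ty": -43, "tz": -175, "ax": -0.103, "ay": -0.105, "az": -0.65, "claw": 55.45},
    {"tx": -160, "ty": -46, "tz": -175, "ax": -0.11, "ay": -0.113, "az": -0.7, "claw": 55.45}
  ]
}}

```text
time_s: 12.15
tcp_pos: [0.4925, -0.2548, 0.1882]
ee_rot: [[0.922, -0.355, -0.154], [-0.36, -0.933, -0.007], [-0.141, 0.062, -0.988]]
wrist_force: [0.1, 0.0, -2.6]
gripper_width: 0.638
gripper_force: 15.8
```

```bash
cat >> h.py <<'E'
B=np.load("bed.npz");R=B["R"];n=B["n"]
def bed(d,off):
    l=.295-d;t=np.radians(18); return W(0,p[5]+l*np.cos(t),p[6]-l*np.sin(t))+off*n
E
python3 - <<'E'
from h import *
print(sense()["tcp_pos"],sense()["joints"])
go(bed(.23,.0126+.09),R)
E
```

```text
[ 0.4925 -0.2548  0.1882] [ -9.5434  20.8784  -7.7747   1.9627 -70.0254  77.6386]
t 12.15 d [ -79.8 -122.5    6.5] rot [-0.133 -0.136 -0.83 ] rows 6.8 F [ 0.1  0.  -2.6] g 0.6382637881868395 15.813575685024261
```

Request:
{"fn": "servo_tool", "kwargs": {
  "deltas": [
    {"tx": -8, "ty": -12, "tz": 0, "ax": -0.016, "ay": -0.016, "az": -0.1, "claw": 55.45},
    {"tx": -20, "ty": -31, "tz": 0, "ax": -0.032, "ay": -0.033, "az": -0.2, "claw": 55.45},
    {"tx": -32, "ty": -50, "tz": 0, "ax": -0.048, "ay": -0.049, "az": -0.3, "claw": 55.45},
    {"tx": -44, "ty": -68, "tz": 0, "ax": -0.064, "ay": -0.066, "az": -0.4, "claw": 55.45},
    {"tx": -54, "ty": -83, "tz": 0, "ax": -0.08, "ay": -0.082, "az": -0.5, "claw": 55.45},
    {"tx": -63, "ty": -98, "tz": 2, "ax": -0.096, "ay": -0.098, "az": -0.6, "claw": 55.45},
    {"tx": -72, "ty": -110, "tz": 4, "ax": -0.112, "ay": -0.115, "az": -0.7, "claw": 55.45},
    {"tx": -78, "ty": -119, "tz": 6, "ax": -0.125, "ay": -0.128, "az": -0.78, "claw": 55.45},
    {"tx": -80, "ty": -122, "tz": 6, "ax": -0.133, "ay": -0.136, "az": -0.83, "claw": 55.45},
    {"tx": -80, "ty": -122, "tz": 6, "ax": -0.133, "ay": -0.136, "az": -0.83, "claw": 55.45}
  ]
}}

```text
time_s: 12.98
tcp_pos: [0.4624, -0.1132, 0.1853]
ee_rot: [[0.848, 0.454, -0.275], [0.432, -0.891, -0.141], [-0.309, 0.001, -0.951]]
wrist_force: [0.6, 0.4, -3.2]
gripper_width: 0.647
gripper_force: 15.8
```

Run:
```python
from h import *
print(sense()["tcp_pos"],sense()["joints"])
go(bed(.23,.0126+.03),R)
ims=[]
for nm in("side","top"):
  im=capture(nm);print(nm,"load tcp",px(nm,bed(.23,.1026)),"load",px(nm,bed(.23,0)))
  for r in trace("cassette",nm):
    m=r["mask"].astype(np.uint8);print(nm,round(r["confidence"],2),cv2.minAreaRect(cv2.findNonZero(m)))
  ims.append(cv2.resize(im[110:290,140:310] if nm=="side" else im[130:290,150:300],(400,424 if nm=="side" else 427))[:420])
cv2.imwrite("pics/b1.png",np.hstack(ims))
```

```text
[ 0.4624 -0.1132  0.1853] [  9.4751  17.4168 -16.5655   5.6249 -73.2801 105.0846]
t 12.9833 d [-0.2 -1.7 59.9] rot [-0.    -0.    -0.003] rows 1.4 F [ 0.6  0.4 -3.2] g 0.6470257545727065 15.831900537014008
side load tcp [195.8371 175.3156] load [192.4663 215.2825]
side 0.94 ((197.22662353515625, 176.98159790039062), (23.57851219177246, 47.15702819824219), 64.79888153076172)
side 0.93 ((218.74659729003906, 301.65753173828125), (46.465335845947266, 28.323959350585938), 69.44395446777344)
side 0.59 ((330.3000183105469, 259.8999938964844), (14.546475410461426, 21.50348663330078), 71.56504821777344)
top load tcp [227.5495 226.4441] load [236.0547 237.0353]
top 0.74 ((228.80003356933594, 226.6000213623047), (37.565940856933594, 24.149534225463867), 63.43495178222656)
top 0.66 ((303.78997802734375, 248.97000122070312), (36.91097640991211, 20.93036460876465), 8.130102157592773)
top 0.36 ((233.48648071289062, 207.41893005371094), (115.07929229736328, 42.90813446044922), 80.53767395019531)
```

View pics/b1.png

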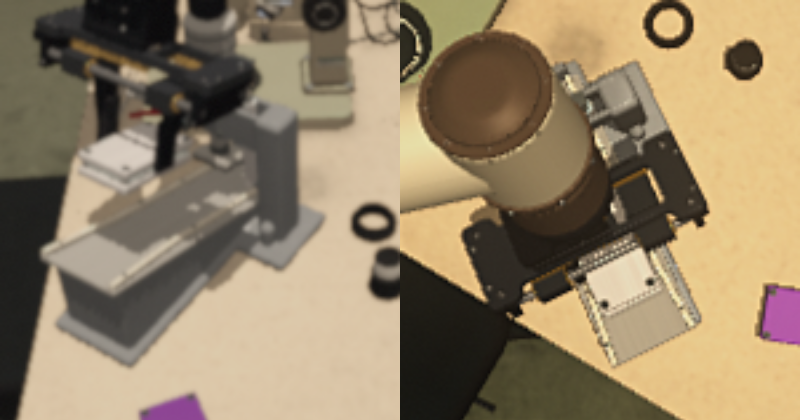

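The cassette hangs over the bed at crop-left (125,158) and crop-right (622,278), aligned with the bed. Lateral fit is tight (61 vs 56 mm), so I refine the bed's centreline from the bright guides in the first pictures.

Run:
```python
from h import *
xs=W(1,0,0)-W(0,0,0)
from scipy.ndimage import map_coordinates
for nm in("top","side"):
  g=cv2.imread(f"pics/{nm}0.png").astype(float)
  g=g.mean(2)
  for d in(.11,.13,.15,.17,.19,.21,.23,.25,.27,.29):
    x=np.arange(-.055,.0551,.001)
    q=np.array([px(nm,bed(d,.007)+t*xs) for t in x])
    v=map_coordinates(g,[q[:,1],q[:,0]],order=1)
    L=x<0
    def pk(s):
      xx=x[s];vv=v[s];w_=np.clip(vv-np.percentile(vv,75),0,None)
      i=np.argmax(vv);k=abs(xx-xx[i])<.006;ww=vv[k]-vv[k].min();return (xx[k]*ww).sum()/ww.sum(),vv[i]
    a,b=pk((x<-.02)&(x>-.047)),pk((x>.02)&(x<.047)); print(nm,d,"L %.4f (%.0f) R %.4f (%.0f) mid %.4f w %.4f"%(*a,*b,(a[0]+b[0])/2,b[0]-a[0]))
```

```text
top 0.11 L -0.0364 (228) R 0.0319 (212) mid -0.0022 w 0.0684
top 0.13 L -0.0354 (209) R 0.0322 (209) mid -0.0016 w 0.0676
top 0.15 L -0.0349 (210) R 0.0324 (207) mid -0.0013 w 0.0672
top 0.17 L -0.0352 (209) R 0.0315 (214) mid -0.0019 w 0.0667
top 0.19 L -0.0359 (214) R 0.0325 (208) mid -0.0017 w 0.0685
top 0.21 L -0.0374 (213) R 0.0330 (216) mid -0.0022 w 0.0704
top 0.23 L -0.0390 (214) R 0.0335 (216) mid -0.0027 w 0.0725
top 0.25 L -0.0400 (214) R 0.0348 (215) mid -0.0026 w 0.0749
top 0.27 L -0.0407 (182) R 0.0370 (213) mid -0.0019 w 0.0777
top 0.29 L -0.0438 (216) R 0.0381 (217) mid -0.0028 w 0.0818
side 0.11 L -0.0387 (176) R 0.0292 (177) mid -0.0047 w 0.0680
side 0.13 L -0.0409 (185) R 0.0286 (175) mid -0.0062 w 0.0695
side 0.15 L -0.0460 (182) R 0.0293 (171) mid -0.0084 w 0.0753
side 0.17 L -0.0457 (183) R 0.0290 (177) mid -0.0084 w 0.0747
side 0.19 L -0.0461 (184) R 0.0290 (179) mid -0.0086 w 0.0751
side 0.21 L -0.0458 (179) R 0.0301 (178) mid -0.0078 w 0.0759
side 0.23 L -0.0437 (186) R 0.0312 (180) mid -0.0062 w 0.0749
side 0.25 L -0.0443 (185) R 0.0323 (179) mid -0.0060 w 0.0766
side 0.27 L -0.0223 (160) R 0.0349 (160) mid 0.0063 w 0.0572
side 0.29 L -0.0434 (167) R 0.0352 (177) mid -0.0041 w 0.0786
```

Request:
{"fn": "servo_tool", "kwargs": {
  "deltas": [
    {"tx": -5, "ty": -4, "tz": 15, "ax": 0, "ay": 0, "az": 0, "claw": 55.45},
    {"tx": -5, "ty": -4, "tz": 35, "ax": 0, "ay": 0, "az": 0, "claw": 55.45},
    {"tx": -5, "ty": -4, "tz": 52, "ax": 0, "ay": 0, "az": 0, "claw": 55.45},
    {"tx": -5, "ty": -4, "tz": 60, "ax": 0, "ay": 0, "az": 0, "claw": 55.45},
    {"tx": -5, "ty": -4, "tz": 60, "ax": 0, "ay": 0, "az": 0, "claw": 55.45},
    {"tx": -5, "ty": -4, "tz": 60, "ax": 0, "ay": 0, "az": 0, "claw": 55.45}
  ]
}}

```text
time_s: 13.68
tcp_pos: [0.4404, -0.122, 0.1301]
ee_rot: [[0.849, 0.451, -0.275], [0.428, -0.893, -0.141], [-0.309, 0.002, -0.951]]
wrist_force: [0.3, 0.6, -1.8]
gripper_width: 0.64
gripper_force: 15.8
```

Run:
```python
from h import *
xs=W(1,0,0)-W(0,0,0)
go(bed(.235,.0126+.03),R)
tc=np.array(sense()["tcp_pos"]);off=(tc-bed(.235,0))@n;print("off",off,"lat",(tc-bed(.235,0))@xs)
from scipy.ndimage import map_coordinates
im=capture("top");
for nm in("top",):
  g=im.astype(float).mean(2)
  for d in(.245,.255,.265,.275,.28,.285,.29):
    x=np.arange(-.05,.0501,.001)
    q=np.array([px(nm,bed(d,off-.0126+.024)+t*xs) for t in x])
    v=map_coordinates(g,[q[:,1],q[:,0]],order=1)
    gr=np.gradient(cv2.GaussianBlur(v[None],(0,0),1.5)[0])
    print(d,"rise",x[np.argmax(np.where(x<0,gr,-9))],"fall",x[np.argmin(np.where(x>0,gr,9))],v[::4].round())
crop=cv2.resize(im[185:275,185:285],None,fx=6,fy=6,interpolation=cv2.INTER_CUBIC)
cv2.imwrite("pics/b2.png",crop)
```

```text
t 13.6833 d [0.2 0.5 0.1] rot [-0.     0.    -0.007] rows 0.1 F [ 0.3  0.6 -1.8] g 0.6402541593033562 15.827991664409637
off 0.042693641498100614 lat -0.000469341394528993
0.245 rise -0.026999999999999982 fall 0.029000000000000067 [ 37.  35.  34. 100.  29.  28. 127. 179. 160. 148. 163. 177. 153. 149.
 171. 171. 147. 156. 176. 174.  63.  43.  48.  46.  46.  47.]
0.255 rise -0.026999999999999982 fall 0.028000000000000067 [186. 193. 143. 124. 200. 132. 187. 205. 203. 203. 203. 201. 203. 206.
 208. 207. 203. 206. 208. 204. 155. 139. 192. 146. 131. 134.]
0.265 rise -0.026999999999999982 fall 0.027000000000000066 [182. 190. 110. 167. 212. 122. 186. 207. 203. 203. 203. 201. 204. 206.
 206. 206. 202. 206. 209. 209. 135. 164. 192. 149. 156. 130.]
0.275 rise -0.017999999999999974 fall 0.018000000000000058 [182. 188. 170. 185. 174. 151. 122.  31. 142. 197. 205. 203. 205. 206.
 208. 206. 206. 140.  35. 129. 126. 165. 205. 138. 161. 119.]
0.28 rise -0.03899999999999999 fall 0.01900000000000006 [181. 184. 108. 199. 177. 160. 176. 115. 191. 201. 196. 188. 199. 210.
 198. 191. 203. 201. 126. 169. 135. 136. 213. 160. 158. 142.]
0.285 rise -0.02399999999999998 fall 0.029000000000000067 [181. 183.  91. 111. 147. 157. 121. 182. 176. 169. 183. 177. 171. 177.
 192. 180. 170. 180. 195. 179. 158. 147. 172. 159. 154. 135.]
0.29 rise -0.039999999999999994 fall 0.04100000000000008 [182. 186. 119. 198. 126. 157. 155. 153. 151. 152. 156. 151. 150. 152.
 154. 152. 151. 153. 155. 150. 154. 150. 189. 157. 150. 131.]
```

View pics/b2.png

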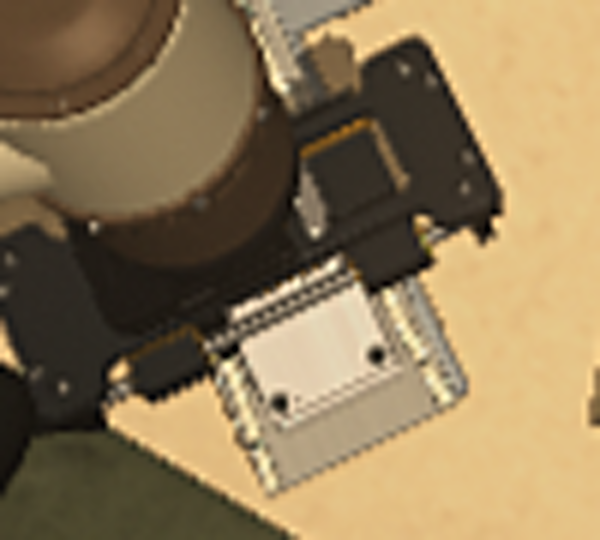

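The cassette's uphill half shows at (320,350), its middle about 2.3 mm to the right of the guides' middle. I correct that and lower.

Request:
{"fn": "servo_tool", "kwargs": {
  "deltas": [
    {"tx": 0, "ty": -2, "tz": 5, "ax": 0, "ay": 0, "az": 0, "claw": 55.45},
    {"tx": 0, "ty": -2.2, "tz": 12, "ax": 0, "ay": 0, "az": 0, "claw": 55.45},
    {"tx": 0, "ty": -2.2, "tz": 19, "ax": 0, "ay": 0, "az": 0, "claw": 55.45},
    {"tx": 0, "ty": -2.2, "tz": 23, "ax": 0, "ay": 0, "az": 0, "claw": 55.45},
    {"tx": 0, "ty": -2.2, "tz": 25, "ax": 0, "ay": 0, "az": 0, "claw": 55.45},
    {"tx": 0, "ty": -2.2, "tz": 25, "ax": 0, "ay": 0, "az": 0, "claw": 55.45},
    {"tx": 0, "ty": -2.2, "tz": 25, "ax": 0, "ay": 0, "az": 0, "claw": 55.45}
  ]
}}

```text
time_s: 14.32
tcp_pos: [0.4321, -0.1232, 0.1059]
ee_rot: [[0.849, 0.452, -0.275], [0.429, -0.892, -0.141], [-0.309, 0.002, -0.951]]
wrist_force: [0.9, -0.1, -2.5]
gripper_width: 0.643
gripper_force: 15.8
```

Run:
```python
from h import *
go(bed(.235,.0126),R)
tc=np.array(sense()["tcp_pos"]);xs=W(1,0,0)-W(0,0,0);print("off",(tc-bed(.235,0))@n,"lat",(tc-bed(.235,0))@xs)
```

```text
t 14.3167 d [0.3 3.2 4.6] rot [-0.     0.001 -0.006] rows 0.1 F [ 0.9 -0.1 -2.5] g 0.6430421571246392 15.82683116197586
off 0.01724807330504731 lat -0.003222583935514841
```

Request:
{"fn": "servo_tool", "kwargs": {
  "deltas": [
    {"tx": 0, "ty": 0.4, "tz": 1, "ax": 0, "ay": 0, "az": 0, "claw": 55.45},
    {"tx": 0, "ty": 0.4, "tz": 2, "ax": 0, "ay": 0, "az": 0, "claw": 55.45},
    {"tx": 0, "ty": 0.4, "tz": 3, "ax": 0, "ay": 0, "az": 0, "claw": 55.45},
    {"tx": 0, "ty": 0.4, "tz": 3, "ax": 0, "ay": 0, "az": 0, "claw": 55.45}
  ]
}}

```text
time_s: 14.65
tcp_pos: [0.4327, -0.124, 0.1042]
ee_rot: [[0.849, 0.452, -0.273], [0.43, -0.892, -0.142], [-0.307, 0.003, -0.952]]
wrist_force: [0.7, -0.2, 4.0]
gripper_width: 0.641
gripper_force: 15.9
```

Contact came at the expected bed height, so the cassette lies flat. I hold it briefly, then open.

Request:
{"fn": "servo_tool", "kwargs": {
  "deltas": [
    {"tx": 0, "ty": 0, "tz": 0, "ax": 0, "ay": 0, "az": 0, "claw": 55.45},
    {"tx": 0, "ty": 0, "tz": 0, "ax": 0, "ay": 0, "az": 0, "claw": 55.45},
    {"tx": 0, "ty": 0, "tz": 0, "ax": 0, "ay": 0, "az": 0, "claw": 75},
    {"tx": 0, "ty": 0, "tz": 0, "ax": 0, "ay": 0, "az": 0, "claw": 75},
    {"tx": 0, "ty": 0, "tz": 0, "ax": 0, "ay": 0, "az": 0, "claw": 75},
    {"tx": 0, "ty": 0, "tz": 0, "ax": 0, "ay": 0, "az": 0, "claw": 80},
    {"tx": 0, "ty": 0, "tz": 0, "ax": 0, "ay": 0, "az": 0, "claw": 80},
    {"tx": 0, "ty": 0, "tz": 0, "ax": 0, "ay": 0, "az": 0, "claw": 80},
    {"tx": 0, "ty": 0, "tz": 0, "ax": 0, "ay": 0, "az": 0, "claw": 80},
    {"tx": 0, "ty": 0, "tz": 0, "ax": 0, "ay": 0, "az": 0, "claw": 80},
    {"tx": 0, "ty": 0, "tz": 0, "ax": 0, "ay": 0, "az": 0, "claw": 80},
    {"tx": 0, "ty": 0, "tz": 0, "ax": 0, "ay": 0, "az": 0, "claw": 80}
  ]
}}

```text
time_s: 15.65
tcp_pos: [0.4313, -0.1239, 0.1031]
ee_rot: [[0.849, 0.451, -0.275], [0.429, -0.892, -0.141], [-0.309, 0.001, -0.951]]
wrist_force: [-0.1, 0.3, -0.4]
gripper_width: 0.917
gripper_force: 0.0
```

Request:
{"fn": "servo_tool", "kwargs": {
  "deltas": [
    {"tx": 0, "ty": 0, "tz": -20, "ax": 0, "ay": 0, "az": 0, "claw": 80},
    {"tx": -10, "ty": 0, "tz": -55, "ax": 0, "ay": 0, "az": 0, "claw": 80},
    {"tx": -20, "ty": 0, "tz": -90, "ax": 0, "ay": 0, "az": 0, "claw": 60},
    {"tx": -50, "ty": 0, "tz": -120, "ax": 0, "ay": 0, "az": 0, "claw": 40},
    {"tx": -60, "ty": 0, "tz": -150, "ax": 0, "ay": 0, "az": 0, "claw": 0},
    {"tx": -60, "ty": 0, "tz": -150, "ax": 0, "ay": 0, "az": 0, "claw": 0},
    {"tx": -60, "ty": 0, "tz": -150, "ax": 0, "ay": 0, "az": 0, "claw": 0}
  ]
}}

```text
time_s: 16.23
tcp_pos: [0.4224, -0.1284, 0.266]
ee_rot: [[0.85, 0.451, -0.27], [0.429, -0.892, -0.14], [-0.304, 0.003, -0.953]]
wrist_force: [0.5, 0.7, -0.7]
gripper_width: 0.627
gripper_force: 0.0
```

Run:
```python
from h import *
xs=W(1,0,0)-W(0,0,0)
print(sense()["tcp_pos"],sense()["joints"],sense()["time_s"])
T=W(-.1,0,.134);print("tail",T)
go(T+[0,0,.09],Rd(27)); 
im=capture("side");cv2.imwrite("pics/h1.png",cv2.resize(im[90:270,150:300],(650,780)[:2] if 0 else (500,600),interpolation=cv2.INTER_CUBIC))
for d in (.05,.1,.15,.0):print(d,px("side",bed(d,.024)))
for r in trace("cassette","side"):
    m=r["mask"].astype(np.uint8);print(round(r["confidence"],2),cv2.minAreaRect(cv2.findNonZero(m)))
```

```text
[ 0.4224 -0.1284  0.266 ] [  8.4665   9.8116 -14.5144   5.7095 -82.5278 106.747 ] 16.2333
tail [0.5337 0.0378 0.134 ]
t 16.2333 d [178.8 -98.2 -13.3] rot [ 0.003  0.309 -0.004] rows 4.9 F [ 0.5  0.7 -0.7] g 0.6270854569442066 0.0
0.05 [237.4722 180.7931]
0.1 [226.3912 187.1827]
0.15 [214.4378 194.0754]
0.0 [247.7728 174.8535]
0.88 ((231.5, 188.5), (27.0, 17.0), 0.0)
0.57 ((218.9344024658203, 301.9162902832031), (46.212615966796875, 28.588590621948242), 70.34617614746094)
0.21 ((298.5, 204.5), (17.0, 19.0), 90.0)
```

View pics/h1.png

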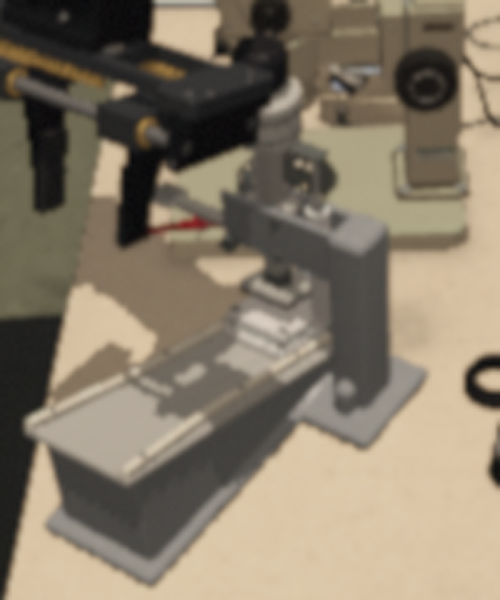

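The cassette lies at the stop under the raised ram: its uphill end shows at crop (260,335), as predicted. Next is the tail. I tilt the tool 28° toward the operator to keep the body clear of both the weight and the microscope.

```bash
cat >> h.py <<'E'
xs=W(1,0,0)-W(0,0,0);ys=W(0,1,0)-W(0,0,0);up=np.array([0,0,1.])
f_=np.radians(28);RT=np.c_[ys,np.cos(f_)*xs+np.sin(f_)*up,np.sin(f_)*xs-np.cos(f_)*up]
E
python3 - <<'E'
from h import *
print(np.linalg.det(RT))
go(W(-.12,-.06,.33),RT); go(W(-.095,0,.18),RT)
E
```

```text
1.0000000000000002
t 16.3333 d [  89.  -117.1  -99.1] rot [-0.485  0.311  0.071] rows 4.6 F [-0.6  0.5 -0.1] g 0.5355266735253486 0.0
t 16.3333 d [192.8 -92.5  24.9] rot [-0.485  0.311  0.071] rows 5.2 F [-0.6  0.5 -0.1] g 0.5355266735253486 0.0
```

Request:
{"fn": "servo_tool", "kwargs": {
  "deltas": [
    {"tx": 5, "ty": -15, "tz": -30, "ax": -0.06, "ay": 0.04, "az": 0.01, "claw": 0},
    {"tx": 15, "ty": -40, "tz": -60, "ax": -0.12, "ay": 0.08, "az": 0.02, "claw": 0},
    {"tx": 30, "ty": -65, "tz": -80, "ax": -0.2, "ay": 0.13, "az": 0.03, "claw": 0},
    {"tx": 55, "ty": -90, "tz": -95, "ax": -0.28, "ay": 0.18, "az": 0.04, "claw": 0},
    {"tx": 75, "ty": -105, "tz": -99, "ax": -0.36, "ay": 0.23, "az": 0.05, "claw": 0},
    {"tx": 89, "ty": -117, "tz": -99, "ax": -0.44, "ay": 0.28, "az": 0.065, "claw": 0},
    {"tx": 89, "ty": -117, "tz": -99, "ax": -0.485, "ay": 0.311, "az": 0.071, "claw": 0},
    {"tx": 89, "ty": -117, "tz": -99, "ax": -0.485, "ay": 0.311, "az": 0.071, "claw": 0}
  ]
}}

```text
time_s: 17.0
tcp_pos: [0.4697, 0.0284, 0.3276]
ee_rot: [[0.887, 0.409, 0.213], [0.461, -0.781, -0.422], [-0.006, 0.472, -0.881]]
wrist_force: [0.3, -0.1, -1.2]
gripper_width: 0.01
gripper_force: 0.0
```

Run:
```python
from h import *
print(sense()["tcp_pos"],sense()["joints"])
go(W(-.095,0,.18),RT);
```

```text
[0.4697 0.0284 0.3276] [ 40.0867   0.1521 -27.5851  28.9704 -71.6891  65.8697]
t 17.0 d [ 62.1 -46.5 142.1] rot [0.003 0.003 0.007] rows 3.9 F [ 0.3 -0.1 -1.2] g 0.010418507569793737 0.0
```

Request:
{"fn": "servo_tool", "kwargs": {
  "deltas": [
    {"tx": 15, "ty": -11, "tz": 33, "ax": 0, "ay": 0, "az": 0, "claw": 0},
    {"tx": 31, "ty": -23, "tz": 70, "ax": 0, "ay": 0, "az": 0, "claw": 0},
    {"tx": 47, "ty": -35, "tz": 107, "ax": 0, "ay": 0, "az": 0, "claw": 0},
    {"tx": 58, "ty": -43, "tz": 132, "ax": 0, "ay": 0, "az": 0, "claw": 0},
    {"tx": 62, "ty": -46, "tz": 142, "ax": 0, "ay": 0, "az": 0, "claw": 0},
    {"tx": 62, "ty": -46, "tz": 142, "ax": 0, "ay": 0, "az": 0, "claw": 0},
    {"tx": 62, "ty": -46, "tz": 142, "ax": 0, "ay": 0, "az": 0, "claw": 0}
  ]
}}

```text
time_s: 17.58
tcp_pos: [0.5393, 0.0326, 0.184]
ee_rot: [[0.89, 0.402, 0.215], [0.456, -0.785, -0.419], [0.0, 0.471, -0.882]]
wrist_force: [-0.5, 0.9, 0.3]
gripper_width: 0.005
gripper_force: 0.0
```

Run:
```python
from h import *
print(sense()["tcp_pos"],"per mm down",(RT.T@[0,0,-1]).round(3))
go(W(-.095,0,.145),RT)
a=capture("side");b=capture("top")
cv2.imwrite("pics/t1.png",np.hstack([cv2.resize(a[100:220,150:270],(400,400),interpolation=cv2.INTER_CUBIC),cv2.resize(b[150:250,130:230],(400,400),interpolation=cv2.INTER_CUBIC)]))
```

```text
[0.5393 0.0326 0.184 ] per mm down [ 0.    -0.469  0.883]
t 17.5833 d [ -2.5 -20.3  33.4] rot [ 0.001  0.    -0.001] rows 0.9 F [-0.5  0.9  0.3] g 0.004696504512416477 0.0
```

View pics/t1.png

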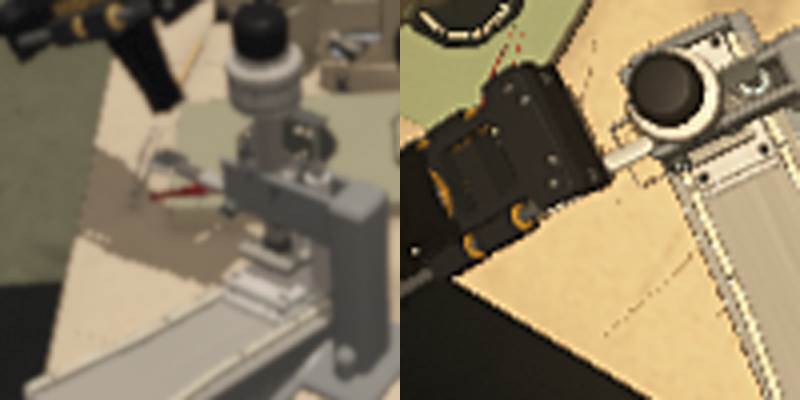

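The fingertip is at crop-left (165,100), directly above the tail pad at (172,162), and the body is clear of the knob. I lower and press.

Request:
{"fn": "servo_tool", "kwargs": {
  "deltas": [
    {"tx": -2, "ty": -6, "tz": 9, "ax": 0, "ay": 0, "az": 0, "claw": 0},
    {"tx": -2.5, "ty": -12, "tz": 20, "ax": 0, "ay": 0, "az": 0, "claw": 0},
    {"tx": -2.5, "ty": -17, "tz": 28, "ax": 0, "ay": 0, "az": 0, "claw": 0},
    {"tx": -2.5, "ty": -20, "tz": 33, "ax": 0, "ay": 0, "az": 0, "claw": 0},
    {"tx": -2.5, "ty": -22.5, "tz": 38, "ax": 0, "ay": 0, "az": 0, "claw": 0},
    {"tx": -2.5, "ty": -22.5, "tz": 38, "ax": 0, "ay": 0, "az": 0, "claw": 0},
    {"tx": -2.5, "ty": -22.5, "tz": 38, "ax": 0, "ay": 0, "az": 0, "claw": 0}
  ]
}}

```text
time_s: 18.27
tcp_pos: [0.5361, 0.0338, 0.1401]
ee_rot: [[0.889, 0.403, 0.216], [0.457, -0.785, -0.418], [0.002, 0.47, -0.882]]
wrist_force: [0.2, -0.4, -0.1]
gripper_width: 0.003
gripper_force: 0.0
```

Request:
{"fn": "servo_tool", "kwargs": {
  "deltas": [
    {"tx": 0, "ty": -1.4, "tz": 2.6, "ax": 0, "ay": 0, "az": 0, "claw": 0},
    {"tx": 0, "ty": -2.8, "tz": 5.3, "ax": 0, "ay": 0, "az": 0, "claw": 0},
    {"tx": 0, "ty": -4.2, "tz": 8, "ax": 0, "ay": 0, "az": 0, "claw": 0},
    {"tx": 0, "ty": -5.6, "tz": 10.6, "ax": 0, "ay": 0, "az": 0, "claw": 0},
    {"tx": 0, "ty": -5.6, "tz": 10.6, "ax": 0, "ay": 0, "az": 0, "claw": 0},
    {"tx": 0, "ty": -5.6, "tz": 10.6, "ax": 0, "ay": 0, "az": 0, "claw": 0}
  ]
}}

```text
time_s: 18.77
tcp_pos: [0.5366, 0.0342, 0.1283]
ee_rot: [[0.889, 0.403, 0.217], [0.457, -0.785, -0.417], [0.003, 0.47, -0.883]]
wrist_force: [0.9, 1.1, 2.6]
gripper_width: 0.006
gripper_force: 1.2
```

Contact. I press about 10 mm further and hold.

Request:
{"fn": "servo_tool", "kwargs": {
  "deltas": [
    {"tx": 0, "ty": -1.4, "tz": 2.6, "ax": 0, "ay": 0, "az": 0, "claw": 0},
    {"tx": 0, "ty": -2.8, "tz": 5.3, "ax": 0, "ay": 0, "az": 0, "claw": 0},
    {"tx": 0, "ty": -4.2, "tz": 8, "ax": 0, "ay": 0, "az": 0, "claw": 0},
    {"tx": 0, "ty": -5.2, "tz": 9.8, "ax": 0, "ay": 0, "az": 0, "claw": 0},
    {"tx": 0, "ty": -5.2, "tz": 9.8, "ax": 0, "ay": 0, "az": 0, "claw": 0},
    {"tx": 0, "ty": -5.2, "tz": 9.8, "ax": 0, "ay": 0, "az": 0, "claw": 0},
    {"tx": 0, "ty": -5.2, "tz": 9.8, "ax": 0, "ay": 0, "az": 0, "claw": 0},
    {"tx": 0, "ty": -5.2, "tz": 9.8, "ax": 0, "ay": 0, "az": 0, "claw": 0},
    {"tx": 0, "ty": -5.2, "tz": 9.8, "ax": 0, "ay": 0, "az": 0, "claw": 0},
    {"tx": 0, "ty": -5.2, "tz": 9.8, "ax": 0, "ay": 0, "az": 0, "claw": 0}
  ]
}}

```text
time_s: 19.6
tcp_pos: [0.536, 0.0337, 0.1168]
ee_rot: [[0.89, 0.403, 0.216], [0.457, -0.785, -0.418], [0.001, 0.47, -0.882]]
wrist_force: [2.0, -1.2, 4.5]
gripper_width: 0.005
gripper_force: 1.9
```

Run:
```python
from h import *
for nm in("side","top"):
  capture(nm)
  for r in trace("knob",nm):print(nm,cv2.boundingRect(cv2.findNonZero(r["mask"].astype(np.uint8))),round(r["confidence"],2))
```

```text
side (218, 107, 30, 81) 0.9
top (188, 162, 32, 29) 0.82
```

The ram has sunk: the knob top is at row 107 (115 at 0, 100 at 0.04), which is about 0.022. I press a little more to be sure, then release.

Request:
{"fn": "servo_tool", "kwargs": {
  "deltas": [
    {"tx": 0, "ty": -0.9, "tz": 1.8, "ax": 0, "ay": 0, "az": 0, "claw": 0},
    {"tx": 0, "ty": -0.9, "tz": 1.8, "ax": 0, "ay": 0, "az": 0, "claw": 0},
    {"tx": 0, "ty": -0.9, "tz": 1.8, "ax": 0, "ay": 0, "az": 0, "claw": 0},
    {"tx": 0, "ty": -0.9, "tz": 1.8, "ax": 0, "ay": 0, "az": 0, "claw": 0},
    {"tx": 0, "ty": 4, "tz": -7.5, "ax": 0, "ay": 0, "az": 0, "claw": 0},
    {"tx": 0, "ty": 9, "tz": -18, "ax": 0, "ay": 0, "az": 0, "claw": 0},
    {"tx": 0, "ty": 18, "tz": -35, "ax": 0, "ay": 0, "az": 0, "claw": 0},
    {"tx": 0, "ty": 28, "tz": -60, "ax": 0, "ay": 0, "az": 0, "claw": 0},
    {"tx": 0, "ty": 28, "tz": -90, "ax": 0, "ay": 0, "az": 0, "claw": 0},
    {"tx": 0, "ty": 28, "tz": -110, "ax": 0, "ay": 0, "az": 0, "claw": 0},
    {"tx": 0, "ty": 28, "tz": -110, "ax": 0, "ay": 0, "az": 0, "claw": 0},
    {"tx": 0, "ty": 28, "tz": -110, "ax": 0, "ay": 0, "az": 0, "claw": 0}
  ]
}}

```text
time_s: 20.8
tcp_pos: [0.523, 0.0582, 0.2264]
ee_rot: [[0.889, 0.403, 0.216], [0.458, -0.786, -0.416], [0.002, 0.469, -0.883]]
wrist_force: [0.1, -0.4, -0.7]
gripper_width: 0.001
gripper_force: 0.0
```

Run:
```python
from h import *
for nm in("side","top"):
  capture(nm)
  for r in trace("knob",nm):print(nm,cv2.boundingRect(cv2.findNonZero(r["mask"].astype(np.uint8))),round(r["confidence"],2))
  for r in trace("cassette",nm):print(nm,"cas",cv2.boundingRect(cv2.findNonZero(r["mask"].astype(np.uint8))),round(r["confidence"],2))
print(sense()["wrist_force"],sense()["time_s"])
```

```text
side (218, 107, 29, 80) 0.65
side cas (200, 277, 39, 52) 0.85
side cas (218, 172, 28, 27) 0.68
side cas (194, 146, 27, 20) 0.26
top (188, 163, 33, 29) 0.85
top cas (285, 237, 39, 25) 0.95
top cas (202, 159, 22, 40) 0.59
[0.2103 0.5313 0.3382] 21.1
```

```bash
python3 -c "
from station import *
print(finish_job())"
```

```text
the job is handed in; nothing more can be done
None
```

I handed the job in at about 21 s with every step carried out; the hand-in gave no verdict. By the camera, the cassette lies at the stop and the ram rests on it at about 0.022 m. The arm is clear of the press, and the cassette grip read at most about 23 N per finger pad.

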